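# Index a small welding turntable and lock it

### The job

Bring the sleeve on the small turntable round to the welding position: with one fingertip (or the closed fingertips), push lightly on the turntable's arms, either way round, until the arm with the red knob points straight at the yellow arrow, and let it come to rest there. Then push the blue lock lever clockwise, seen from above, all the way over to its stop, leaving the red knob at the arrow. Grasp nothing, leave the sleeve standing in the middle of the disc and do not disturb the loose things lying around.

Things in the scene. Friction and masses are not known exactly. Their poses are not given: they have to be found in the camera images.
- indexer: Bolted-down base: grey round plate 156 mm in diameter, 10 mm thick, with two tongues (under the lever and the arrow), dark drum 88 mm in diameter under the disc. It cannot move. Origin on the turntable's vertical axis at z = 0. z up; x points to the lock lever's pivot, 125 mm out; the yellow arrow lies at +60 deg about z from x.
- turntable (a joint): Turntable angle about the vertical axis of indexer, rad: 0 (or a whole turn, 6.283) with the red arm exactly at the arrow, growing anticlockwise from above. Limits -7 and 7; no spring or detent; friction 0.12 N m (about 2 N at an arm), so it stays where it is left.
- red_knob (a point): Centre of the red ball knob. The turntable has three arms 120 deg apart, level bars 9 mm thick at z = 54 mm (centre line), bare from 45 to 85 mm from the axis, each ending in a 20 mm ball knob centred 95 mm from the axis: one red, two black. Beside and under the arms the space is free down to the plate (z = 10 mm), but for the arrow.
- arrow (a point): Tip of the fixed yellow arrow, a cone 24 mm long lying level on a small block and pointing at the axis: the tip is 102 mm from the axis, z = 27 mm; the arrow's highest point is z = 36 mm and it reaches out to 133 mm. The turntable's knobs pass above its tip.
- axis (a point): Centre of the top face of the turntable's steel disc, on the axis, z = 62 mm; the disc is 90 mm in diameter, its underside at z = 46 mm. Keep the arm clear of the fixed laser head that hangs over the table to the left (x 0.42 to 0.70 m, y above 0.28 m, from z = 0.21 m up) and of its beam behind (x above 0.70 m, y 0.12 to 0.36 m, z 0.26 to 0.36 m).
- lock_lever (a joint): Angle of the blue lock lever about its vertical pivot, rad: 0 = released (pointing 70 deg anticlockwise from the base's x axis), growing as it is pushed clockwise seen from above; 1.57 = locked, at its stop. Starts within 0.25 of zero. No spring: it stays where left; about 1.5 N at its end moves it.
- lever_pivot (a point): Point on the lock lever's vertical pivot, at the height of its arm, z = 54 mm. The lever's hub is 24 mm in diameter, its top at z = 67 mm.
- lever_end (a point): Centre of the 17 mm ball at the end of the blue lock lever, 55 mm from the pivot, z = 54 mm; the level round bar between hub and ball is 10 mm thick. A finger pushes the bar about 35 to 45 mm from the pivot, on its anticlockwise side.
- sleeve_1: Loose grey steel sleeve, 25 mm in diameter, 30 mm tall, standing upright in the middle of the disc; origin at the centre of its underside. It rides round with the disc by friction (top at z = 92 mm).
- parts_tin: Loose round tin, 53 mm diameter, 22 mm tall, in front to the right; leave alone. Origin at the centre of its underside.
- ring_gauge: Loose steel ring, 49 mm diameter, 15 mm tall, right of the lever; leave alone. Origin at the centre of its underside.
- collet_2: Loose collet, 29 mm diameter, 36 mm tall, standing behind to the left; leave alone. Origin at the centre of its underside.
- screwdriver: Loose screwdriver with red handle, 165 mm long, lying in front to the right; leave alone. Origin at the middle of its underside.
- solvent_bottle: Loose white bottle with a red nozzle, 47 mm diameter, 118 mm tall, far right; leave alone. Origin at the centre of its underside.
Things that resemble listed ones, but are neither listed nor needed, are in the scene too. What is shaped like the sleeve_1 but green is not meant.

How it is judged:
By the outcome, as a careful person would: the job done as asked, in the order asked, and still so for the second after the job is handed in, with the robot touching nothing.
It also fails if it takes over 54 s, if anything falls off the work surface, if the arm or the gripper's body presses on something with over 40 N, if the wrist force passes 120 N, or if a joint passes its speed limit or range.

### The arm

A 7-joint arm with a two-finger parallel gripper is mounted at the origin on a cart in front of the work surface, level with it; the furniture and walls round the work are solid. World frame = base frame: x ahead of the robot, y to its left, z up, the work surface at z = 0. Lengths are in m, angles in rad, forces in N, time in s.
With the tool pointing down it reaches from about 0.4 to 0.875 m from the base axis. Payload 6.5 kg.
Tool frame: the origin (TCP) lies at the very end of the fingers, on their centre line; the grasp point (between the pads) lies 19 mm behind it; z points along the fingers, y is the direction in which the jaws open and shut (so a half turn about z gives the same grasp; the last joint's range is limited). The gripper opens to 85 mm and grips with 20 to 120 N. Pads are 22 mm wide; open, the fingers measure 114 mm over their backs; the gripper's body (76 mm by 85 mm) begins 54 mm behind the grasp point. The pads swing forward as they close: fully open they stand 13 mm farther back than shut.
Start: joints at [1.091, 0.536, -0.004, 1.538, 0.003, 1.067, -0.071], TCP at [0.261, -0.595, 0.231] pointing down, gripper open.
Joint ranges: [-2.7, 2.7], [-0.37, 2.16], [-1.27, 1.26], [0.24, 2.4], [-1.31, 4.45], [0.19, 1.91], [-2.76, 2.76]. Speed limits (rad/s): [2.39, 2.39, 3.14, 3.14, 3.14, 3.14, 3.14].

### API

Orientations are given as a rotation vector (axis times angle).
In Python, from cell import r gives the robot as it stands.
- The arm moves only by the tool move_arm, never from a script. Its argument "commands" is a list of rows, each a list of 3 entries, a list of its own where there are three numbers: the opening, from -1 (shut) to 1 (fully open), then the shift along the world's x, y, z in cm, then the turn about the world's z in rad. In form: [[gripper, [dx, dy, dz], spin], ...]. A call has 1 to 20 rows; each row shifts and turns the commanded pose from where the row before left it; what a row does not reach is not made up. A row lasts 1/12 s, in which the tool goes at most 41.7 mm and 7.16 degrees, less where a joint would pass 70% of its speed; a pose out of reach is approached as far as the arm can. A call is refused whole if a number of a shift passes 4.17 or a number of a turn 0.125, either way. A call with a gripper value outside its range is refused whole. The fingers move at their own pace and stop on an object; the grip force is fixed at half the most. Time passes only in rows, so rows that do not move let the fingers close. It gives the time, the measured TCP pose, the force and the opening at its end, in the units of the state.
- r.state(): the state, without advancing time (a new reading comes with each control period).
- r.snapshot(name): name is "side" or "top" or "wrist"; returns (picture, depth): 400x640x3 uint8, blue, green, red; 400x640 float32, m along the optical axis (not along the pixel's ray), 0 where there is no reading.
- r.camera_model(name): a dict with "camera_matrix" (3x3 intrinsics, pixels), "world_from_camera" (4x4, takes a point from camera to world coordinates). Camera axes: x right, y down, z forward; pixel columns grow to the right and rows downward; lengths in m; the calibration is good to about 2 mm. The wrist camera is an equidistant fisheye: a pixel r from the principal point sees the ray r / f radians off the axis. A picture is of the moment at which its call begins: read the wrist's pose just before it. camera_model takes no time and is no camera call; for the wrist camera it gives the pose at the moment of the call.
- r.close_job(): hands the job in, once; it reports no verdict.
Trained networks look in the newest picture that a camera, given by its name, has taken for a name from the list of things; names that differ only in an ending like _2 or _b are one class to them, and where a whole thing is asked for, a point or a joint stands for the part that bears it (a point fixed in the world has none). Each returns a list of dicts, best first, with "conf" (0 to 1); they miss things now and then, are a little off and sometimes report something else, mostly with a low value. They report only what shows in the picture. A call takes as long as a camera call. They do not tell look-alikes from the thing itself.
- r.spot_in(camera, query): "location" ([row, column] in pixels, amid what is visible of it).
- r.cut_out(camera, query): "pixels" (400x640 bool, what is visible of it) and "location" ([row, column] in pixels, amid what is visible of it).
The state is a dict: "t": time; "joint_pos": joint angles; "dq": joint speeds; "effort": joint torques, N m; "ee_pos": TCP position; "tool_rot": TCP orientation; "force": force on the tool from outside, world axes, zero at the start; "torque": the same for the moment, N m; "width": finger opening in m.
Only numpy, scipy, OpenCV 4.12 (cv2) and the standard library are available. Lean on these libraries where they do the work, as an engineer would, in place of code of your own. Each camera call takes 0.05 s, during which the arm holds its last target.

## Working session

There is one attempt and no reset: what is moved stays moved. The work goes in short steps, Python scripts to look and compute and a tool call to move; the robot and the scene stay as the last step left them, time stands still between calls to the robot, and variables do not carry over. Pictures are saved under pics/ and viewed, and the job is handed in when it is done.

Besides the shell and the picture viewer there is one more tool, called after "Request:" by a JSON object that holds its "fn" and its "kwargs". move_arm: Moves the arm, as the interface text tells. Its arguments: {"type":"object","properties":{"commands":{"type":"array"}},"required":["commands"]}

```bash
mkdir -p pics; ls
python3 - <<'E'
from cell import r
import cv2
print(r.state())
for n in("top","side"):
    im,d=r.snapshot(n); cv2.imwrite(f"pics/{n}0.png",im)
    m=r.camera_model(n); print(n,m)
E
```

```text
pics
{'t': 0.0, 'joint_pos': array([ 1.09081198,  0.53716628, -0.00444965,  1.53887564,  0.00261015,
        1.06729741, -0.07120956]), 'dq': array([ 2.62233398e-03,  5.73073361e-05, -1.61067263e-05,  9.85730427e-04,
       -6.09327473e-04, -1.00346920e-03,  1.46804989e-03]), 'effort': array([-5.26198583e-04, -5.83412719e+01,  1.04834508e+00, -2.59108812e+01,
        1.22195994e-02,  9.42950748e-03,  5.61558693e-06]), 'ee_pos': array([ 0.26108171, -0.59456914,  0.23041194]), 'tool_rot': array([-3.07293398e+00, -6.45118396e-01,  7.61193561e-04]), 'force': array([0.02017261, 0.01257423, 0.3939308 ]), 'torque': array([-0.00501502, -0.02862409,  0.0211163 ]), 'width': 0.08525765891588825}
top {'camera_matrix': array([[496.30016017,   0.        , 327.65130534],
       [  0.        , 496.30016017, 202.39696257],
       [  0.        ,   0.        ,   1.        ]]), 'world_from_camera': array([[-0.02130835, -0.98044915,  0.19561547,  0.34649993],
       [-0.99974913,  0.0222466 ,  0.00260032, -0.01912314],
       [-0.00690126, -0.19551099, -0.98067723,  1.15922595],
       [ 0.        ,  0.        ,  0.        ,  1.        ]])}
side {'camera_matrix': array([[378.18910257,   0.        , 314.62330324],
       [  0.        , 378.18910257, 203.68920716],
       [  0.        ,   0.        ,   1.        ]]), 'world_from_camera': array([[-0.89070582, -0.26178096,  0.37163675,  0.22833315],
       [-0.45454667,  0.50296965, -0.73512506,  0.63207387],
       [ 0.00551973, -0.82370642, -0.56698966,  0.53731361],
       [ 0.        ,  0.        ,  0.        ,  1.        ]])}
```

View pics/top0.png

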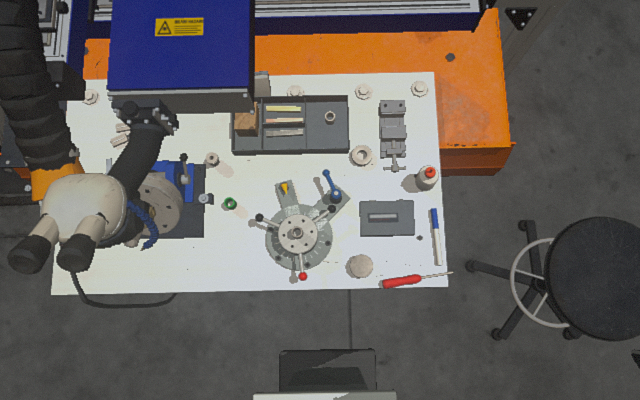

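View pics/side0.png

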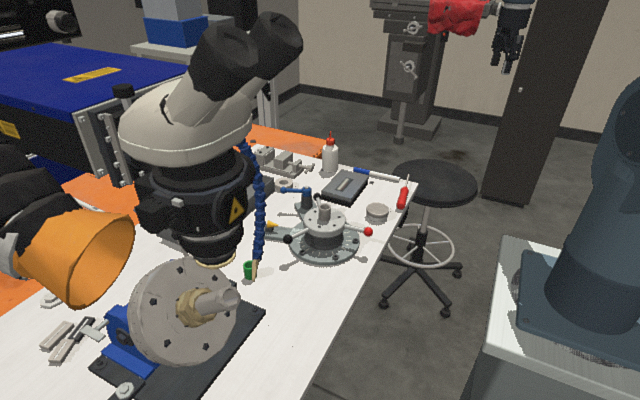

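```bash
cat > h.py <<'E'
from cell import r
import cv2, numpy as np
def w(n,rc,z):
    m=r.camera_model(n);K=m["camera_matrix"];T=m["world_from_camera"]
    d=T[:3,:3]@np.linalg.solve(K,[rc[1],rc[0],1.]);o=T[:3,3]
    return o+d*(z-o[2])/d[2]
def wd(n,rc,d):
    m=r.camera_model(n);K=m["camera_matrix"];T=m["world_from_camera"]
    return T[:3,3]+d*(T[:3,:3]@np.linalg.solve(K,[rc[1],rc[0],1.]))
def px(n,p):
    m=r.camera_model(n);K=m["camera_matrix"];T=m["world_from_camera"]
    c=T[:3,:3].T@(np.asarray(p)-T[:3,3]);u=K@c/c[2];return u[1],u[0]
Z=dict(red_knob=.054,arrow=.027,axis=.062,lever_pivot=.054,lever_end=.054,sleeve_1=.015,parts_tin=.011,ring_gauge=.008,collet_2=.018,turntable=.054,lock_lever=.054)
E
python3 - <<'E'
from h import *
im,d=r.snapshot("top")
cv2.imwrite("pics/c1.png",cv2.resize(im[150:300,200:400],None,fx=4,fy=4,interpolation=cv2.INTER_CUBIC))
im2,d2=r.snapshot("side")
cv2.imwrite("pics/c2.png",cv2.resize(im2[160:280,240:400],None,fx=5,fy=5,interpolation=cv2.INTER_CUBIC))
for n,dd in(("top",d),("side",d2)):
  for q in Z:
    for o in r.spot_in(n,q)[:3]:
        l=o["location"];k=dd[int(l[0]),int(l[1])]
        print(n,q,round(o["conf"],2),np.round(l,1),"plane",w(n,l,Z[q]).round(4),"depth",wd(n,l,k).round(4))
print(r.state()["t"])
E
```

```text
top red_knob 0.74 [233.4 298. ] plane [0.4976 0.0518 0.054 ] depth [0.4971 0.0516 0.0576]
top red_knob 0.73 [226.7 301.4] plane [0.5126 0.044  0.054 ] depth [0.5111 0.0435 0.0637]
top arrow 0.62 [229.6 302.3] plane [0.5098 0.0436 0.027 ] depth [0.5043 0.0414 0.0655]
top axis 0.66 [226.1 300.8] plane [0.5127 0.0449 0.062 ] depth [0.5134 0.0452 0.0576]
top axis 0.44 [279.4 400.6] plane [ 0.3903 -0.1719  0.062 ] depth [ 0.3919 -0.1777  0.02  ]
top axis 0.27 [160.1 214.8] plane [0.6703 0.2408 0.062 ] depth [0.6783 0.2473 0.0349]
top lever_pivot 0.96 [228.6 298.5] plane [0.5084 0.0506 0.054 ] depth [0.5039 0.0487 0.0849]
top lever_end 0.63 [189.4 331.3] plane [ 0.597  -0.0252  0.054 ] depth [ 0.5969 -0.0252  0.0545]
top sleeve_1 0.57 [226.2 295.5] plane [0.5199 0.06   0.015 ] depth [0.5087 0.0549 0.0888]
top parts_tin 0.95 [269.3 362.1] plane [ 0.4171 -0.0918  0.011 ] depth [ 0.4165 -0.0912  0.0216]
top ring_gauge 0.8 [149.5 362. ] plane [ 0.7045 -0.1018  0.008 ] depth [ 0.7021 -0.1012  0.0156]
top collet_2 0.73 [158.8 213.9] plane [0.6866 0.2535 0.018 ] depth [0.6824 0.2501 0.0321]
top c
[... 989 characters left out ...]
.655  -0.1172 -0.0011]
side sleeve_1 0.67 [213.7 325.5] plane [ 0.5292 -0.02    0.015 ] depth [0.4894 0.0663 0.0842]
side sleeve_1 0.5 [270.6 246.1] plane [0.5845 0.2195 0.015 ] depth [0.5776 0.2275 0.0252]
side parts_tin 0.63 [211.6 377.3] plane [ 0.4255 -0.0897  0.011 ] depth [ 0.4221 -0.077   0.0202]
side ring_gauge 0.52 [183.6 283.7] plane [ 0.6916 -0.1004  0.008 ] depth [ 6.984e-01 -1.111e-01  3.000e-04]
side ring_gauge 0.28 [231.3 315.5] plane [0.5241 0.0417 0.008 ] depth [0.4961 0.0978 0.0583]
side turntable 0.91 [225.9 321. ] plane [0.4964 0.0718 0.054 ] depth [0.4916 0.0818 0.0627]
side lock_lever 0.64 [189.6 297.6] plane [ 0.608  -0.0286  0.054 ] depth [ 0.6055 -0.0242  0.0572]
1.3
```

View pics/c1.png

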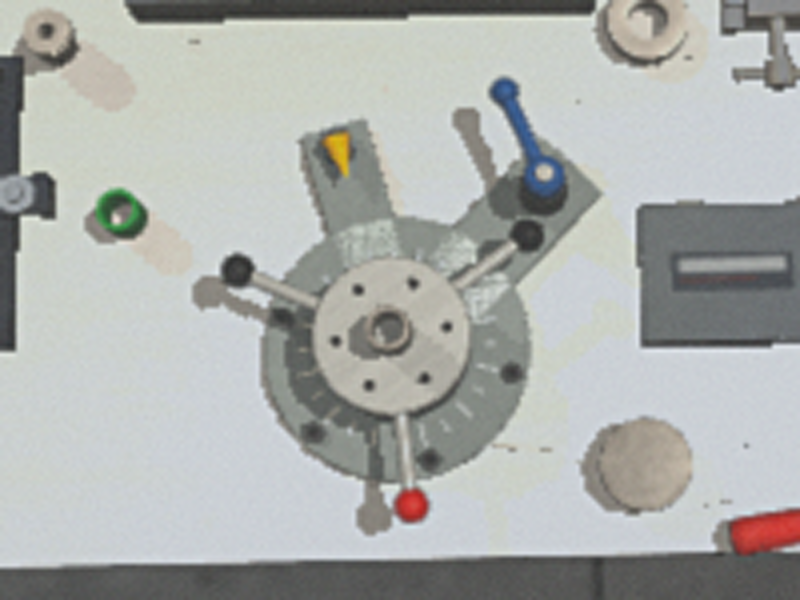

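View pics/c2.png

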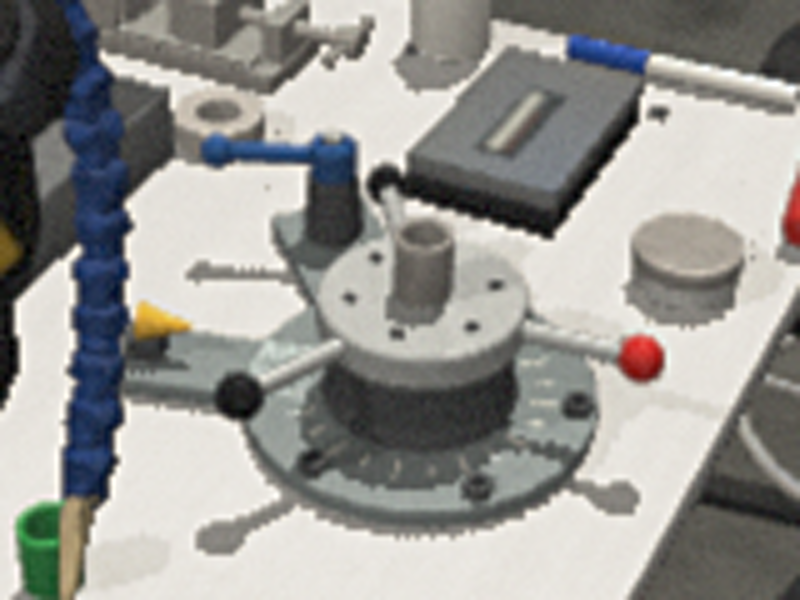

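```bash
cat >> h.py <<'E'
def cent(mask):
    n,l,s,c=cv2.connectedComponentsWithStats(mask.astype(np.uint8))
    return sorted([(int(s[i,4]),c[i][::-1]) for i in range(1,n) if s[i,4]>5],key=lambda t:-t[0])
def tri(rc1,rc2,a="top",b="side"):
    A=np.zeros((3,3));v=np.zeros(3)
    for n,rc in((a,rc1),(b,rc2)):
        o=r.camera_model(n)["world_from_camera"][:3,3];d=w(n,rc,0)-o;d/=np.linalg.norm(d);P=np.eye(3)-np.outer(d,d);A+=P;v+=P@o
    return np.linalg.solve(A,v)
E
python3 - <<'E'
from h import *
def masks(im):
    h=cv2.cvtColor(im,cv2.COLOR_BGR2HSV);H,S,V=[h[...,i].astype(int) for i in range(3)]
    return dict(red=((H<8)|(H>172))&(S>150)&(V>80),yel=(H>15)&(H<32)&(S>150)&(V>100),blue=(H>100)&(H<120)&(S>130)&(V>40),blk=V<50)
for n,(r0,r1,c0,c1) in dict(top=(165,280,250,345),side=(180,260,265,375)).items():
    im,_=r.snapshot(n)
    for k,m in masks(im).items():
        m2=np.zeros_like(m);m2[r0:r1,c0:c1]=m[r0:r1,c0:c1]
        print(n,k,[(a,c.round(1).tolist()) for a,c in cent(m2)[:6]])
E
```

```text
top red [(41, [275.9, 302.5])]
top yel [(40, [187.1, 284.3])]
top blue [(71, [182.8, 330.8])]
top blk []
side red [(51, [231.3, 367.8])]
side yel [(40, [224.2, 270.7])]
side blue [(117, [190.9, 297.5])]
side blk [(211, [197.6, 340.3]), (76, [239.4, 337.5]), (55, [239.2, 287.4]), (28, [203.0, 309.8]), (19, [238.8, 311.4]), (9, [235.3, 306.2])]
```

Run:
```python
from h import *
T=dict(red=(275.9,302.5,231.3,367.8,.054),bl=(217.1,258.9,238.8,287.4,.054),br=(208.6,331.6,196.2,316.4,.054),lend=(172.4,325.6,189.6,282.8,.054),piv=(192.6,335.4,188.2,306.6,.067),arrow=(193.9,286.1,224.6,277.6,.027))
P={}
for k,v in T.items():
    t=tri(v[:2],v[2:4]);p=w("top",v[:2],v[4]);s=w("side",v[2:4],v[4]);P[k]=(p+s)[:2]/2
    print(k,"tri",t.round(4),"top",p.round(4)[:2],"side",s.round(4)[:2])
ax=(P["red"]+P["bl"]+P["br"])/3
pt=[w("top",T[k][:2],T[k][4])[:2] for k in("red","bl","br")];axt=np.mean(pt,0)
print("axis mean",ax,axt)
for k in P:
    for nm,a,q in(("avg",ax,P[k]),("top",axt,w("top",T[k][:2],T[k][4])[:2])):
        d=q-a;print(k,nm,np.hypot(*d).round(4),np.degrees(np.arctan2(d[1],d[0])).round(1))
d=P["lend"]-P["piv"];print("lever",np.hypot(*d),np.degrees(np.arctan2(d[1],d[0])))
d=w("top",T["lend"][:2],.054)-w("top",T["piv"][:2],.067);print("lever top",np.hypot(*d),np.degrees(np.arctan2(d[1],d[0])))
```

```text
red tri [0.4034 0.043  0.0534] top [0.4029 0.0428] side [0.4037 0.0438]
bl tri [0.5368 0.1399 0.0541] top [0.5366 0.1398] side [0.5372 0.1399]
br tri [ 0.554  -0.0243  0.0537] top [ 0.5524 -0.0248] side [ 0.5554 -0.0238]
lend tri [ 0.6383 -0.0126  0.0538] top [ 0.6374 -0.013 ] side [ 0.6392 -0.0123]
piv tri [ 0.5873 -0.0344  0.0608] top [ 0.5865 -0.0342] side [ 0.5821 -0.0258]
arrow tri [0.596  0.081  0.0278] top [0.5948 0.0805] side [0.5982 0.0804]
axis mean [0.49803844 0.0529617 ] [0.49730982 0.05261082]
red avg 0.0952 -174.2
red top 0.0949 -174.1
bl avg 0.0952 65.9
bl top 0.0957 65.7
br avg 0.0954 -54.1
br top 0.0951 -54.6
lend avg 0.1548 -25.1
lend top 0.1546 -25.1
piv avg 0.1197 -43.9
piv top 0.1244 -44.2
arrow avg 0.1022 15.6
arrow top 0.1014 16.0
lever 0.05670389709716496 17.82115794973384Traceback (most recent call last):
  File "<stdin>", line 14, in <module>
TypeError: return arrays must be of ArrayType
```

Request:
{"fn": "move_arm", "kwargs": {"commands": [[-1,[0.9,2.85,0],0.04],[-1,[0.9,2.85,0],0.04],[-1,[0.9,2.85,0],0.04],[-1,[0.9,2.85,0],0.04],[-1,[0.9,2.85,0],0.04],[-1,[0.9,2.85,0],0.04],[-1,[0.9,2.85,0],0.04],[-1,[0.9,2.85,0],0.04],[-1,[0.9,2.85,0],0.04],[-1,[0.9,2.85,0],0.04],[-1,[0.9,2.85,0],0.04],[-1,[0.9,2.85,0],0.04],[-1,[0.9,2.85,0],0.04],[-1,[0.9,2.85,0],0.04],[-1,[0.9,2.85,0],0.04],[-1,[0.9,2.85,0],0.04],[-1,[0.9,2.85,0],0.04],[-1,[0.9,2.85,0],0.04],[-1,[0.9,2.85,0],0.04],[-1,[0.9,2.85,0],0.04]]}}

```text
t: 3.07
ee_pos: [0.4417, -0.0238, 0.2316]
tool_rot: [2.578, 1.794, 0.001]
force: [0.1, -0.2, -0.3]
width: 0.0002
```

Request:
{"fn": "move_arm", "kwargs": {"commands": [[-1,[0.9,2.85,0],0.04],[-1,[0.9,2.85,0],0.04],[-1,[0.9,2.85,0],0.04],[-1,[0.9,2.85,0],0.04],[-1,[0.9,2.8,0],0.04],[-1,[0,0,-2],0],[-1,[0,0,-3],0],[-1,[0,0,-3],0],[-1,[0,0,-2],0],[-1,[0,0,0],0],[-1,[0,0,0],0]]}}

```text
t: 3.98
ee_pos: [0.4859, 0.1168, 0.131]
tool_rot: [-2.388, -2.04, 0.002]
force: [0.2, 0.9, 0.9]
width: -0.0
```

Run:
```python
from h import *
s=r.state();print(s["t"],s["ee_pos"],s["tool_rot"],s["joint_pos"].round(2))
im,d=r.snapshot("top");im2,d2=r.snapshot("side")
cv2.imwrite("pics/t2.png",cv2.resize(im[130:300,180:400],None,fx=3,fy=3,interpolation=cv2.INTER_CUBIC))
cv2.imwrite("pics/s2.png",im2)
im3,_=r.snapshot("wrist");cv2.imwrite("pics/w2.png",im3)
```

```text
3.9833 [0.48588798 0.11683058 0.13104306] [-2.38789573e+00 -2.04000371e+00  2.35014798e-03] [ 0.08  0.48 -0.51  1.99  0.33  0.76 -0.78]
```

View pics/t2.png

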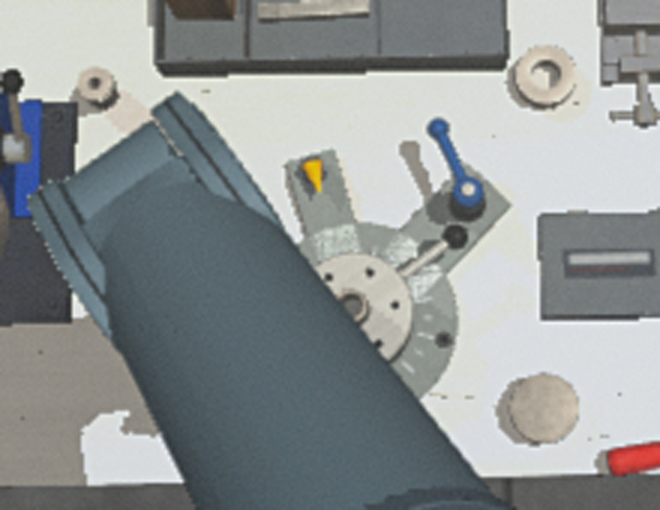

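View pics/s2.png

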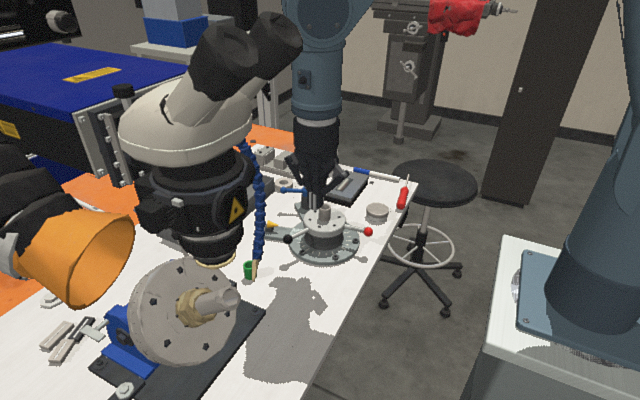

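View pics/w2.png

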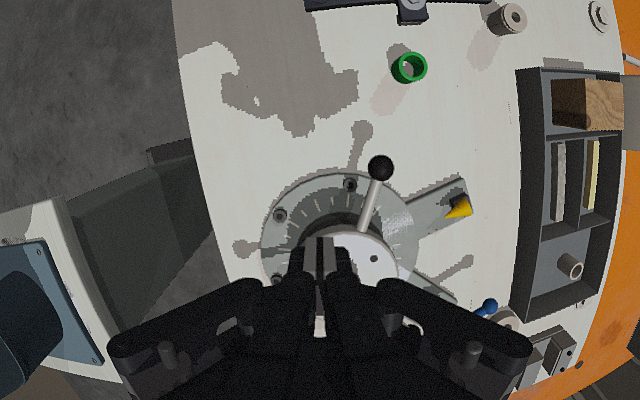

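Run:
```python
from h import *
p=r.state()["ee_pos"];print(p,px("side",p),px("side",[p[0],p[1],.04]),px("side",[.4977,.0528,.062]))
im2=cv2.imread("pics/s2.png");cv2.imwrite("pics/s2c.png",cv2.resize(im2[110:280,230:400],None,fx=3.5,fy=3.5,interpolation=cv2.INTER_CUBIC))
```

```text
[0.48765506 0.11724125 0.13294855] (np.float64(207.04477114578168), np.float64(315.0551057026362)) (np.float64(245.07034288749708), np.float64(314.76865826532315)) (np.float64(217.78451163853495), np.float64(324.491999154715))
```

View pics/s2c.png

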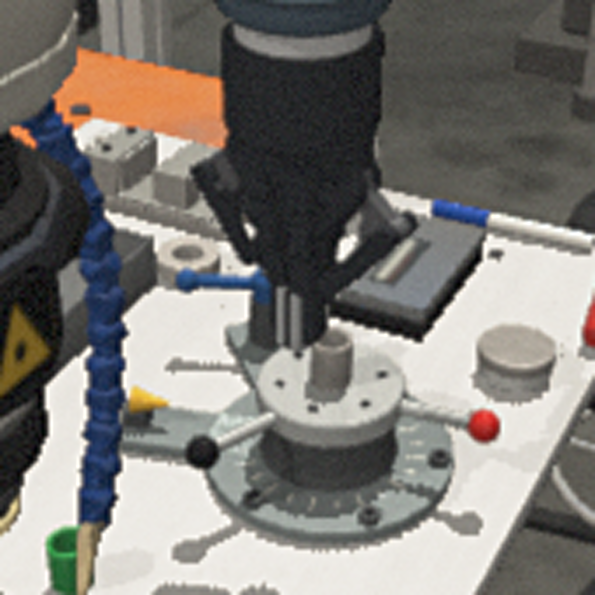

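Run:
```python
import numpy as np
t=np.radians(np.arange(99,-76,-4.5));p=6.9*np.c_[np.cos(t),np.sin(t)]
d=np.diff(np.vstack([p[:1].round(2),p]),axis=0)
q=p.round(2);print(len(t)-1,np.degrees(t[-1]));print(np.diff(q,axis=0).round(2).tolist())
```

```text
38 -72.0
[[0.54, 0.06], [0.54, 0.02], [0.54, -0.02], [0.54, -0.06], [0.53, -0.11], [0.52, -0.15], [0.51, -0.19], [0.49, -0.22], [0.48, -0.27], [0.45, -0.3], [0.42, -0.33], [0.4, -0.37], [0.37, -0.4], [0.33, -0.42], [0.3, -0.45], [0.27, -0.48], [0.22, -0.49], [0.19, -0.51], [0.15, -0.52], [0.11, -0.53], [0.06, -0.54], [0.02, -0.54], [-0.02, -0.54], [-0.06, -0.54], [-0.11, -0.53], [-0.15, -0.52], [-0.19, -0.51], [-0.22, -0.49], [-0.27, -0.48], [-0.3, -0.45], [-0.33, -0.42], [-0.37, -0.4], [-0.4, -0.37], [-0.42, -0.33], [-0.45, -0.3], [-0.48, -0.27], [-0.49, -0.22], [-0.51, -0.19]]
```

Request:
{"fn": "move_arm", "kwargs": {"commands": [[-1,[0,0.4,0],0],[-1,[0,0,-2],0],[-1,[0,0,-2.5],0],[-1,[0,0,-2.5],0],[-1,[0,0,-1.2],0],[-1,[0,0,-0.8],0],[-1,[0,0,0],0]]}}

```text
t: 4.72
ee_pos: [0.486, 0.121, 0.0407]
tool_rot: [-2.388, -2.04, 0.002]
force: [0.3, -0.1, 0.2]
width: 0.0003
```

Request:
{"fn": "move_arm", "kwargs": {"commands": [[-1,[0.54,0.06,0],0],[-1,[0.54,0.02,0],0],[-1,[0.54,-0.02,0],0],[-1,[0.54,-0.06,0],0],[-1,[0.53,-0.11,0],0],[-1,[0.52,-0.15,0],0],[-1,[0.51,-0.19,0],0],[-1,[0.49,-0.22,0],0],[-1,[0.48,-0.27,0],0],[-1,[0.45,-0.3,0],0],[-1,[0.42,-0.33,0],0],[-1,[0.4,-0.37,0],0],[-1,[0.37,-0.4,0],0],[-1,[0.33,-0.42,0],0],[-1,[0.3,-0.45,0],0],[-1,[0.27,-0.48,0],0]]}}

```text
t: 6.05
ee_pos: [0.559, 0.0838, 0.0413]
tool_rot: [-2.388, -2.04, -0.0]
force: [-1.3, 1.6, -0.7]
width: 0.0
```

Run:
```python
from h import *
s=r.state();print(s["t"],s["ee_pos"],s["force"])
im,d=r.snapshot("top");im2,d2=r.snapshot("side")
a=cv2.resize(im[150:300,220:380],None,fx=2.4,fy=2.4);b=cv2.resize(im2[110:280,230:400],(384,360))
cv2.imwrite("pics/m3.png",np.hstack([a,b]))
```

```text
6.05 [0.55897754 0.08378606 0.04129039] [-1.33089359  1.62762546 -0.67966037]
```

View pics/m3.png

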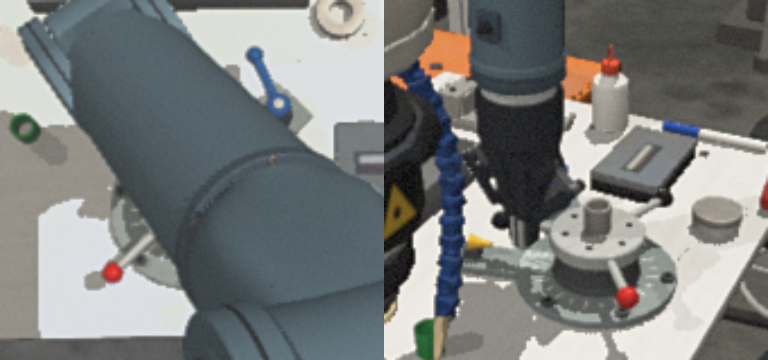

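Request:
{"fn": "move_arm", "kwargs": {"commands": [[-1,[0.22,-0.49,0],0],[-1,[0.19,-0.51,0],0],[-1,[0.15,-0.52,0],0],[-1,[0.11,-0.53,0],0],[-1,[0.06,-0.54,0],0],[-1,[0.02,-0.54,0],0],[-1,[-0.02,-0.54,0],0],[-1,[-0.06,-0.54,0],0],[-1,[-0.11,-0.53,0],0],[-1,[-0.15,-0.52,0],0],[-1,[-0.19,-0.51,0],0],[-1,[-0.22,-0.49,0],0],[-1,[-0.27,-0.48,0],0],[-1,[-0.3,-0.45,0],0],[-1,[-0.33,-0.42,0],0],[-1,[-0.37,-0.4,0],0]]}}

```text
t: 7.48
ee_pos: [0.546, 0.0034, 0.0414]
tool_rot: [2.389, 2.04, 0.001]
force: [0.9, 2.6, 1.0]
width: 0.0001
```

```bash
cat > look.py <<'E'
from h import *
import sys
s=r.state();print(s["t"],s["ee_pos"],s["force"])
A=np.array([.4977,.0528])
im,d=r.snapshot("top");im2,d2=r.snapshot("side")
for n,i in(("top",im),("side",im2)):
    h=cv2.cvtColor(i,cv2.COLOR_BGR2HSV);H,S,V=[h[...,k].astype(int) for k in range(3)]
    m=((H<8)|(H>172))&(S>150)&(V>80)
    for a,c in cent(m):
        q=w(n,c,.054)[:2]-A
        if .08<np.hypot(*q)<.11: print(n,a,c.round(1),"r",np.hypot(*q).round(4),"ang",np.degrees(np.arctan2(q[1],q[0])).round(1))
a=cv2.resize(im[150:300,220:380],None,fx=2.4,fy=2.4);b=cv2.resize(im2[110:280,230:400],(384,360))
cv2.imwrite(sys.argv[1],np.hstack([a,b]))
E
python3 look.py pics/m4.png
```

```text
7.4833 [0.5459878  0.00338698 0.04142928] [0.88848189 2.61982883 0.96205003]
top 24 [212.1 261.1] r 0.0963 ang 58.5
side 59 [235.2 283.4] r 0.0964 ang 57.2
```

View pics/m4.png

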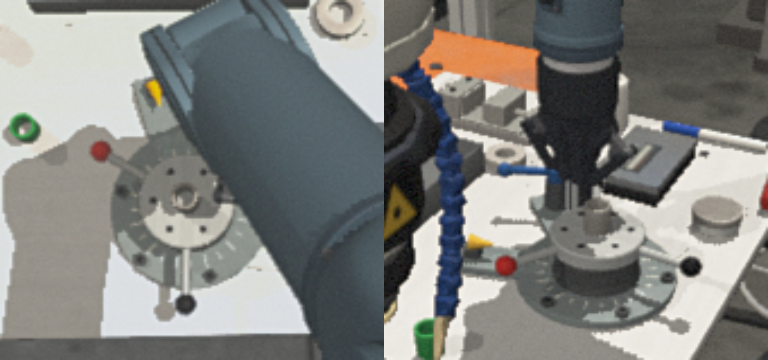

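Request:
{"fn": "move_arm", "kwargs": {"commands": [[-1,[-0.4,-0.37,0],0],[-1,[-0.42,-0.33,0],0],[-1,[-0.45,-0.3,0],0],[-1,[-0.48,-0.27,0],0],[-1,[-0.49,-0.22,0],0],[-1,[-0.3,-0.11,0],0],[-1,[-0.21,-0.08,0],0],[-1,[0,0,0],0],[-1,[0,0,0],0]]}}

```text
t: 8.33
ee_pos: [0.5178, -0.0135, 0.0411]
tool_rot: [-2.389, -2.04, 0.002]
force: [-0.4, -0.6, 1.2]
width: -0.0001
```

```bash
python3 look.py pics/m5.png
```

```text
8.3333 [ 0.51782172 -0.01347757  0.04112966] [-0.41521159 -0.63518008  1.18573452]
top 39 [198.1 275.9] r 0.0952 ang 30.7
side 50 [222.6 278.8] r 0.0963 ang 31.1
```

View pics/m5.png

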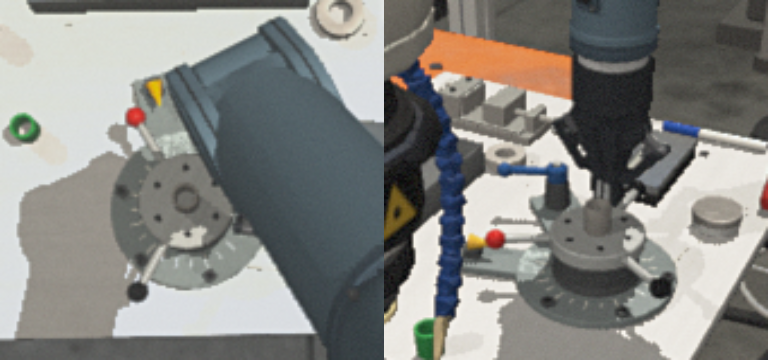

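Request:
{"fn": "move_arm", "kwargs": {"commands": [[-1,[-0.25,-0.06,0],0],[-1,[-0.25,-0.06,0],0],[-1,[-0.25,-0.05,0],0],[-1,[-0.2,-0.04,0],0],[-1,[-0.2,-0.03,0],0],[-1,[-0.13,-0.02,0],0],[-1,[0,0,0],0],[-1,[0,0,0],0],[-1,[0,0,0],0]]}}

```text
t: 9.18
ee_pos: [0.5053, -0.0159, 0.0412]
tool_rot: [-2.389, -2.04, 0.001]
force: [-0.1, -0.5, 1.1]
width: -0.0002
```

```bash
python3 look.py pics/m6.png;  python3 - <<'E'
from h import *
im,_=r.snapshot("wrist");cv2.imwrite("pics/w6.png",im)
E
```

```text
9.1833 [ 0.50529399 -0.01585171  0.04122108] [-0.07940859 -0.52912333  1.10766039]
top 41 [194.9 282.5] r 0.0951 ang 20.6
side 47 [217.5 279.6] r 0.0963 ang 20.4
```

View pics/m6.png

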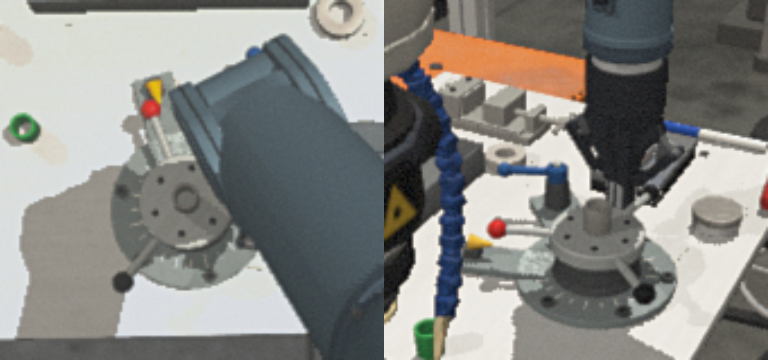

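View pics/w6.png

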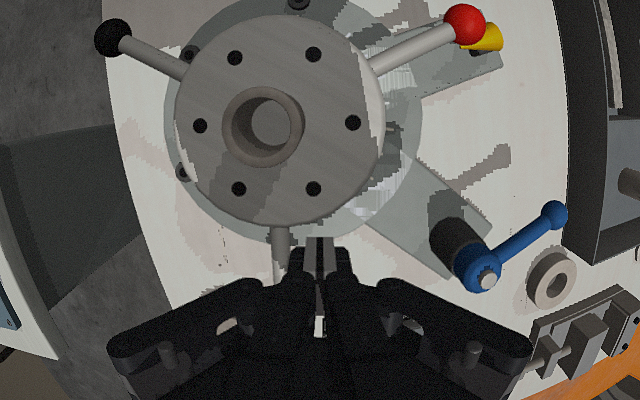

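```bash
cat >> h.py <<'E'
def wf(m,rc,z):
    K=m["camera_matrix"];T=m["world_from_camera"]
    x=(rc[1]-K[0,2])/K[0,0];y=(rc[0]-K[1,2])/K[1,1];t=np.hypot(x,y)
    d=T[:3,:3]@np.array([np.sin(t)*x/t,np.sin(t)*y/t,np.cos(t)]);o=T[:3,3]
    return (o+d*(z-o[2])/d[2])[:2]
def hsv(i):
    h=cv2.cvtColor(i,cv2.COLOR_BGR2HSV);return [h[...,k].astype(int) for k in range(3)]
ang=lambda q:np.degrees(np.arctan2(q[1],q[0])).round(2)
E
python3 - <<'E'
from h import *
m=r.camera_model("wrist");im,_=r.snapshot("wrist");print(m)
H,S,V=hsv(im)
print("red",[(a,c.round(1)) for a,c in cent(((H<8)|(H>172))&(S>150)&(V>80))[:2]])
print("yel",[(a,c.round(1)) for a,c in cent((H>18)&(H<32)&(S>150)&(V>100))[:2]])
print("blue",[(a,c.round(1)) for a,c in cent((H>100)&(H<120)&(S>130)&(V>40))[:2]])
g=dict(red=((25,465),.054),blk=((38.5,112.5),.054),disc=((124,280),.062),piv=((281,487),.067),lend=((215,554),.054))
for k,(rc,z) in g.items():
    q=wf(m,rc,z);print(k,q.round(4),"rel",np.hypot(*(q-[.4977,.0528])).round(4),ang(q-[.4977,.0528]))
for n,c in(("top",(187.1,284.3)),("side",(224.2,270.7))):
    for z in(.025,.027,.029):
        q=w(n,c,z)[:2]-[.4977,.0528];print(n,z,np.hypot(*q),ang(q))
E
```

```text
{'camera_matrix': array([[309.70691629,   0.        , 319.34759962],
       [  0.        , 309.70691629, 197.49751544],
       [  0.        ,   0.        ,   1.        ]]), 'world_from_camera': array([[ 0.98761653, -0.15010625, -0.04562563,  0.51753389],
       [-0.15687912, -0.94782719, -0.27751138,  0.05620746],
       [-0.00158902,  0.28123254, -0.95963834,  0.18374115],
       [ 0.        ,  0.        ,  0.        ,  1.        ]])}
red [(1173, array([ 23.5, 466.6]))]
yel [(586, array([ 39.6, 488.3]))]
blue [(2699, array([246.5, 508.4])), (14, array([262.4, 459.1]))]
red [0.588  0.0876] rel 0.0968 21.08
blk [0.425  0.1137] rel 0.0948 140.08
disc [0.5012 0.0531] rel 0.0035 4.25
piv [ 0.5869 -0.0328] rel 0.1236 -43.84
lend [ 0.6387 -0.0118] rel 0.1551 -24.59
top 0.025 0.118346285297517 15.68
top 0.027 0.11784664210901519 15.66
top 0.029 0.11734702033589453 15.64
side 0.025 0.12036767850152977 15.02
side 0.027 0.11949336610567578 16.2
side 0.029 0.11867029856739783 17.39
```

Request:
{"fn": "move_arm", "kwargs": {"commands": [[-1,[-0.2,-0.02,0],0],[-1,[-0.2,-0.01,0],0],[-1,[-0.12,0,0],0],[-1,[0,0,0],0],[-1,[0,0,0],0],[-1,[0,0,0],0]]}}

```text
t: 9.88
ee_pos: [0.5003, -0.0158, 0.0413]
tool_rot: [-2.389, -2.04, 0.0]
force: [1.3, 1.1, 0.4]
width: -0.0002
```

```bash
python3 look.py pics/m7.png;  python3 - <<'E'
from h import *
im,_=r.snapshot("wrist");cv2.imwrite("pics/w7.png",im)
E
```

```text
9.8833 [ 0.50030595 -0.01581448  0.04129722] [1.25897085 1.06448601 0.35334895]
top 42 [193.8 285.5] r 0.0953 ang 16.3
side 46 [215.7 280.3] r 0.0963 ang 16.5
```

View pics/m7.png

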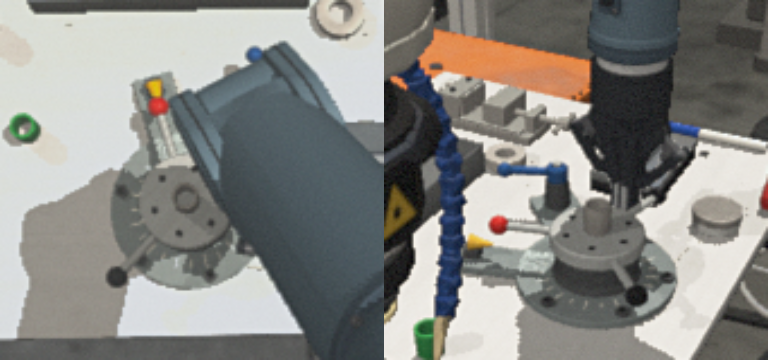

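Request:
{"fn": "move_arm", "kwargs": {"commands": [[-1,[-0.05,0,0],0],[-1,[0,0,0],0],[-1,[0,0,0],0],[-1,[0.3,0,0],0],[-1,[0.7,0,0],0],[-1,[0,0,2],0],[-1,[0,0,3],0],[-1,[0,0,3],0],[-1,[0,0,3],0],[-1,[1,-3,1],0],[-1,[1,-3,0],0],[-1,[1,-1,0],0],[-1,[0,0,0],0],[-1,[0,0,0],0]]}}

```text
t: 11.2
ee_pos: [0.54, -0.0862, 0.161]
tool_rot: [-2.39, -2.038, 0.0]
force: [-0.7, 0.8, -0.1]
width: -0.0
```

```bash
python3 look.py pics/m8.png;  python3 - <<'E'
from h import *
m=r.camera_model("wrist");im,_=r.snapshot("wrist");cv2.imwrite("pics/w8.png",im)
H,S,V=hsv(im)
for n,k,z in(("red",((H<8)|(H>172))&(S>150)&(V>80),.054),("yel",(H>18)&(H<32)&(S>150)&(V>100),.027)):
  for a,c in cent(k)[:2]:
    q=wf(m,c,z);print(n,a,c.round(1),q.round(4),np.hypot(*(q-[.4977,.0528])).round(4),ang(q-[.4977,.0528]))
E
```

```text
11.2 [ 0.53996301 -0.08616804  0.16102439] [-0.71482525  0.75985152 -0.0693801 ]
top 42 [193.8 285.5] r 0.0953 ang 16.3
side 46 [215.5 280.4] r 0.0962 ang 16.2
red 760 [270.9 198.4] [ 0.4113 -0.14  ] 0.2113 -114.13
red 71 [  1.7 349.8] [0.5893 0.0738] 0.094 12.89
yel 84 [  1.3 369.5] [0.6111 0.0818] 0.1171 14.33
```

View pics/m8.png

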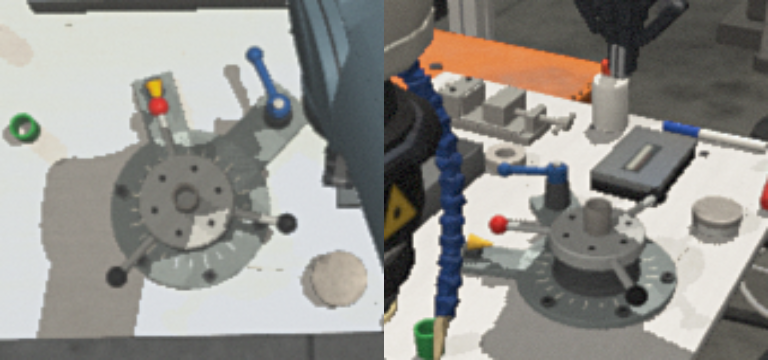

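View pics/w8.png

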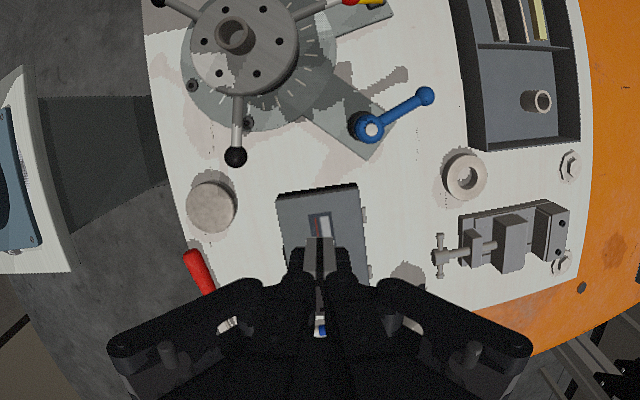

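Run:
```python
from h import *
for n in("top","side"):
    im,_=r.snapshot(n);H,S,V=hsv(im)
    K=[]
    for a in(16.3,136.3,-103.7):
        t=np.radians(a);p=[.4977+.095*np.cos(t),.0528+.095*np.sin(t),.054];rc=px(n,p)
        r0,c0=int(rc[0])-8,int(rc[1])-8
        sub=np.zeros(V.shape,bool);
        m=(((H<8)|(H>172))&(S>150)&(V>80)) if a==16.3 else (V<70)
        sub[r0:r0+17,c0:c0+17]=m[r0:r0+17,c0:c0+17]
        cc=cent(sub);print(n,a,np.round(rc,1),[(x,y.round(1)) for x,y in cc[:3]])
        if cc:K.append(w(n,cc[0][1],.054)[:2])
    y=cent((H>18)&(H<32)&(S>150)&(V>100))
    print("yel",[(x,c.round(1),w(n,c,.027)[:2].round(4)) for x,c in y[:3]])
    if len(K)==3:
        K=np.array(K);A=K.mean(0);print(A,[ (np.hypot(*(k-A)).round(4),ang(k-A)) for k in K])
    if n=="top":
        cv2.imwrite("pics/c9.png",cv2.resize(im[170:250,240:350],None,fx=7,fy=7,interpolation=cv2.INTER_CUBIC))
    else: cv2.imwrite("pics/c9s.png",cv2.resize(im[180:260,260:360],None,fx=7,fy=7,interpolation=cv2.INTER_CUBIC))
```

```text
top 16.3 [193.9 285.5] [(42, array([193.8, 285.5]))]
top 136.3 [264.7 268.3] [(50, array([264.8, 268.4]))]
top -103.7 [242.4 339. ] [(37, array([242.7, 339. ]))]
yel [(763, array([ 26.3, 179.4]), array([1.0311, 0.3462])), (31, array([186.1, 284.1]), array([0.6136, 0.085 ]))]
[0.49751225 0.0526947 ] [(np.float64(0.0955), np.float64(16.31)), (np.float64(0.0949), np.float64(136.39)), (np.float64(0.0951), np.float64(-103.99))]
side 16.3 [215.7 280.9] [(46, array([215.5, 280.4]))]
side 136.3 [249.1 341.7] [(106, array([247.9, 339.8])), (15, array([256.1, 335.3]))]
side -103.7 [201.8 351. ] [(75, array([199.8, 351.3]))]
yel [(272, array([74.4, 91. ]), array([ 1.9739, -0.4958])), (200, array([128.7,   8.6]), array([1.6591, 0.0482])), (118, array([210.2, 235.4]), array([0.7137, 0.0788]))]
[0.50051501 0.04977083] [(np.float64(0.0944), np.float64(18.42)), (np.float64(0.0948), np.float64(134.81)), (np.float64(0.0997), np.float64(-103.21))]
```

View pics/c9.png

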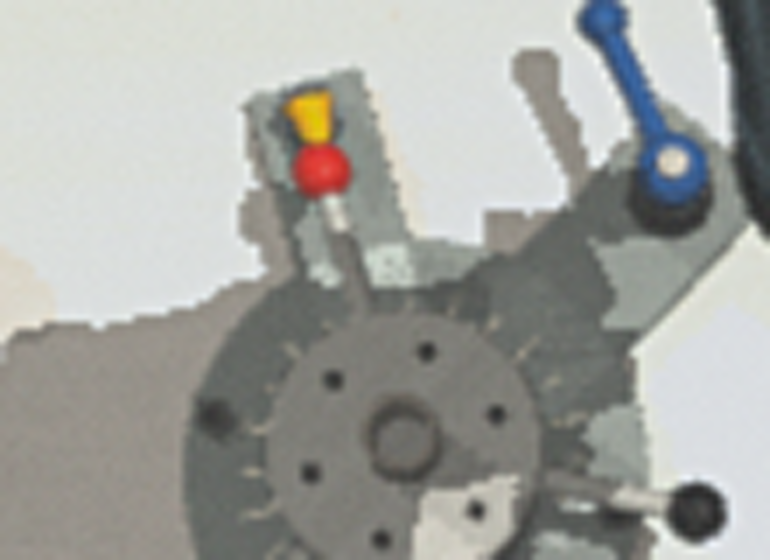

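Request:
{"fn": "move_arm", "kwargs": {"commands": [[-1,[0.5,2.2,0],0],[-1,[0.5,2.2,0],0],[-1,[0.5,2.2,0],0],[-1,[0.5,2,0],0],[-1,[0,0,0],0],[-1,[0,0,0],0],[-1,[0,0,0],0]]}}

```text
t: 12.03
ee_pos: [0.5595, -0.0002, 0.1611]
tool_rot: [2.388, 2.041, -0.002]
force: [-0.1, -0.2, 0.9]
width: -0.0001
```

Run:
```python
from h import *
print(r.state()["ee_pos"])
m=r.camera_model("wrist");im,_=r.snapshot("wrist");cv2.imwrite("pics/w9.png",im)
H,S,V=hsv(im)
for n,k,z in(("red",((H<8)|(H>172))&(S>150)&(V>80),.054),("yel",(H>18)&(H<32)&(S>150)&(V>100),.027)):
  for a,c in cent(k)[:2]:
    q=wf(m,c,z);print(n,a,c.round(1),q.round(4),np.hypot(*(q-[.4976,.0527])).round(4),ang(q-[.4976,.0527]))
```

```text
[ 5.59535615e-01 -2.01465221e-04  1.61128871e-01]
red 390 [ 93.4 341. ] [0.5903 0.0819] 0.0972 17.48
yel 271 [ 86.5 364.3] [0.6137 0.0864] 0.1209 16.19
```

View pics/w9.png

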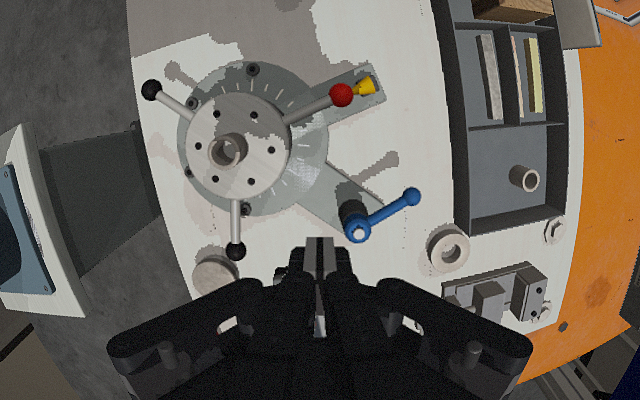

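Run:
```python
from h import *
im=cv2.imread("pics/w9.png");m=r.camera_model("wrist");H,S,V=hsv(im)
K=[wf(m,(93.4,341),.054)]
for (a,b) in((89,151),(251,235)):
    s=np.zeros(V.shape,bool);s[a-13:a+14,b-13:b+14]=(V<60)[a-13:a+14,b-13:b+14];c=cent(s)[0];print(c);K.append(wf(m,c[1],.054))
A=np.mean(K,0);print(A,[(np.hypot(*(k-A)).round(4),ang(k-A)) for k in K])
for z in(.024,.027,.03,.033):
    q=wf(m,(86.5,364.3),z)-A;print(z,np.hypot(*q).round(4),ang(q))
q=wf(m,(233,358),.067)-A;print("piv",np.hypot(*q),ang(q))
```

```text
(311, array([ 89.1221865 , 150.54019293]))
(302, array([251.10596026, 235.36092715]))
[0.49843817 0.05386977] [(np.float64(0.096), np.float64(16.57)), (np.float64(0.0957), np.float64(136.27)), (np.float64(0.0963), np.float64(-103.73))]
0.024 0.1202 15.43
0.027 0.1197 15.42
0.03 0.1193 15.4
0.033 0.1188 15.39
piv 0.12419876655962966 -44.22
```

Request:
{"fn": "move_arm", "kwargs": {"commands": [[-1,[-1.5,-0.5,0],0],[-1,[-2,-0.6,0],0],[-1,[-1.45,-0.46,0],0],[-1,[0,0,-2],0],[-1,[0,0,-3.5],0],[-1,[0,0,-3.5],0],[-1,[0,0,-2],0],[-1,[0,0,-1],0],[-1,[0,0,0],0],[-1,[0,0,0],0]]}}

```text
t: 12.92
ee_pos: [0.5108, -0.0158, 0.0418]
tool_rot: [2.389, 2.039, 0.0]
force: [-0.5, 0.5, 0.3]
width: 0.0003
```

Request:
{"fn": "move_arm", "kwargs": {"commands": [[-1,[-0.4,0,0],0],[-1,[-0.4,0,0],0],[-1,[-0.2,0,0],0],[-1,[-0.1,0,0],0],[-1,[0,0,0],0],[-1,[0,0,0],0]]}}

```text
t: 13.42
ee_pos: [0.5001, -0.0155, 0.0418]
tool_rot: [2.388, 2.04, 0.002]
force: [1.1, -0.1, 0.9]
width: 0.0002
```

```bash
python3 look.py pics/m10.png
```

```text
13.4167 [ 0.50012456 -0.01551795  0.04181856] [ 1.09982047 -0.06254968  0.85318697]
top 40 [193.8 285.6] r 0.0951 ang 16.1
side 45 [215.5 280.4] r 0.0962 ang 16.0
```

Request:
{"fn": "move_arm", "kwargs": {"commands": [[-1,[-0.05,0,0],0],[-1,[0,0,0],0],[-1,[0,0,0],0]]}}

```text
t: 13.77
ee_pos: [0.4993, -0.0154, 0.0414]
tool_rot: [2.389, 2.04, 0.001]
force: [2.8, -0.5, 2.6]
width: -0.0
```

```bash
python3 look.py pics/m11.png
```

```text
13.7667 [ 0.49929554 -0.0154221   0.04137521] [ 2.81245392 -0.45947516  2.60080038]
top 40 [193.6 286. ] r 0.0952 ang 15.5
side 40 [215.  280.3] r 0.0968 ang 15.1
```

Run:
```python
import numpy as np
P=np.array([58.73,-3.43])
def f(a,o): t=np.radians(a);return P+4.0*np.array([np.cos(t),np.sin(t)])+o*np.array([-np.sin(t),np.cos(t)])
L=[f(22,o) for o in(3.4,2.9,2.4,1.95)]+[f(a,1.95) for a in np.arange(17.5,-57,-4.5)]
L=np.round(L,2);print(L[0],L[-1],len(L));print(np.diff(L,axis=0).round(2).tolist())
```

```text
[61.17  1.22] [62.64 -5.55] 21
[[0.18, -0.46], [0.19, -0.47], [0.17, -0.41], [0.25, -0.25], [0.23, -0.26], [0.21, -0.28], [0.18, -0.3], [0.17, -0.3], [0.13, -0.33], [0.12, -0.33], [0.08, -0.34], [0.06, -0.34], [0.03, -0.35], [0.01, -0.35], [-0.02, -0.35], [-0.05, -0.34], [-0.08, -0.34], [-0.11, -0.34], [-0.13, -0.32], [-0.15, -0.31]]
```

Request:
{"fn": "move_arm", "kwargs": {"commands": [[-1,[0.3,0,0],0],[-1,[0.7,0,0],0],[-1,[0,0,2],0],[-1,[0,0,3],0],[-1,[0,0,3],0],[-1,[0,0,3],0],[-1,[0,0,1],0],[-1,[2.5,0.6,0],0],[-1,[3,0.7,0],0],[-1,[3,0.7,0],0],[-1,[1.7,0.8,0],0],[-1,[0,0,0],0],[-1,[0,0,0],0],[-1,[0,0,0],0]]}}

```text
t: 15.03
ee_pos: [0.6098, 0.0123, 0.1604]
tool_rot: [-2.388, -2.04, 0.003]
force: [-0.3, 0.3, 0.7]
width: -0.0002
```

```bash
python3 look.py pics/m12.png
python3 - <<'E'
from h import *
im,_=r.snapshot("wrist");cv2.imwrite("pics/w12.png",im)
E
```

```text
15.0333 [0.60975659 0.01231344 0.16035745] [-0.25780295  0.33225365  0.67217289]
top 34 [193.4 285.9] r 0.0959 ang 15.6
side 38 [215.1 280.6] r 0.0961 ang 15.1
```

View pics/m12.png

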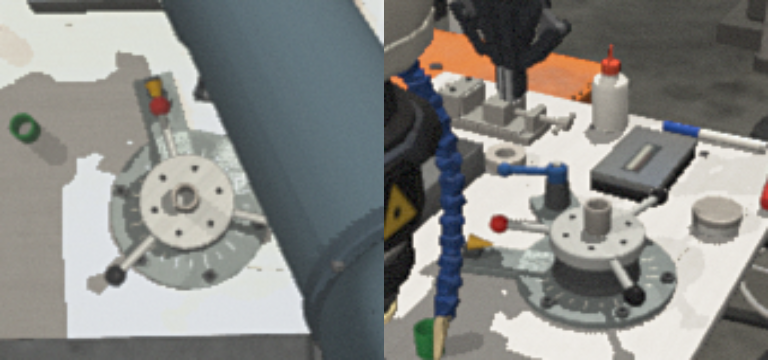

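View pics/w12.png

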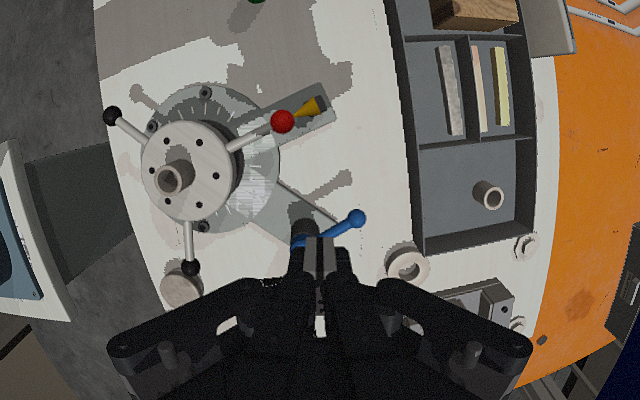

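Run:
```python
from h import *
m=r.camera_model("wrist")
a=wf(m,(217.5,358),.054);print("lend",a, "bar near", wf(m,(243,293),.054))
P=np.array([.5873,-.0343]);print(np.hypot(*(a-P)),ang(a-P))
```

```text
lend [ 0.64041133 -0.01126645] bar near [ 0.58064417 -0.02618431]
0.05789091465018971 23.45
```

Request:
{"fn": "move_arm", "kwargs": {"commands": [[-1,[0.15,0,-2],0],[-1,[0,0,-3.5],0],[-1,[0,0,-3.5],0],[-1,[0,0,-2],0],[-1,[0,0,-0.8],0],[-1,[0,0,0],0],[-1,[0.18,-0.46,0],0],[-1,[0.19,-0.47,0],0],[-1,[0.17,-0.41,0],0],[-1,[0.25,-0.25,0],0],[-1,[0.23,-0.26,0],0],[-1,[0.21,-0.28,0],0],[-1,[0.18,-0.3,0],0],[-1,[0.17,-0.3,0],0]]}}

```text
t: 16.35
ee_pos: [0.6283, -0.0148, 0.0432]
tool_rot: [-2.388, -2.04, 0.0]
force: [-2.7, 1.2, -0.4]
width: 0.0003
```

```bash
python3 look.py pics/m13.png
```

```text
16.35 [ 0.62825138 -0.01476122  0.04320619] [-2.67358158  1.19134221 -0.400552  ]
top 33 [193.4 285.7] r 0.0959 ang 15.9
side 45 [215.4 280.2] r 0.0966 ang 16.0
```

View pics/m13.png

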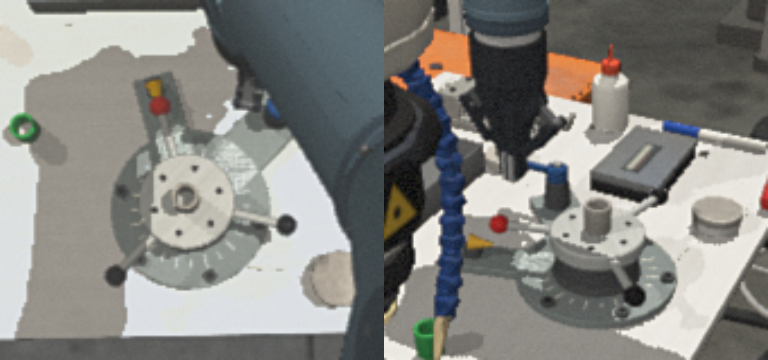

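Request:
{"fn": "move_arm", "kwargs": {"commands": [[-1,[0.13,-0.33,0],0],[-1,[0.12,-0.33,0],0],[-1,[0.08,-0.34,0],0],[-1,[0.06,-0.34,0],0],[-1,[0.03,-0.35,0],0],[-1,[0.01,-0.35,0],0],[-1,[-0.02,-0.35,0],0],[-1,[-0.05,-0.34,0],0],[-1,[-0.08,-0.34,0],0]]}}

```text
t: 17.2
ee_pos: [0.6315, -0.0458, 0.0435]
tool_rot: [2.388, 2.04, 0.001]
force: [0.2, 2.5, 0.3]
width: -0.0003
```

```bash
python3 look.py pics/m14.png
python3 - <<'E'
from h import *
im,_=r.snapshot("wrist");cv2.imwrite("pics/w14.png",im)
E
```

```text
17.2 [ 0.63148288 -0.04575795  0.04351412] [0.1985603  2.53466002 0.28119352]
top 31 [193.3 285.4] r 0.0965 ang 16.2
side 46 [215.3 280.2] r 0.0968 ang 15.8
```

View pics/m14.png

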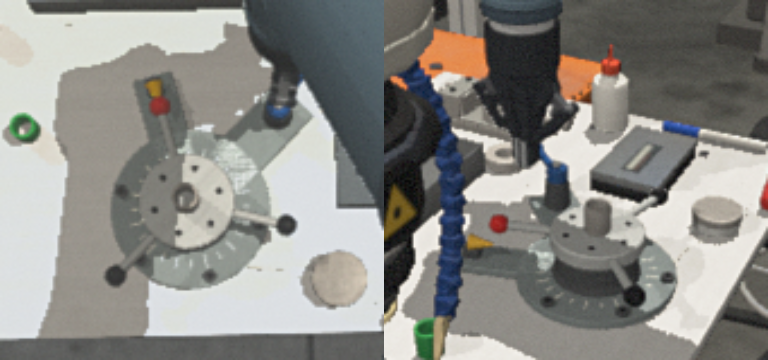

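View pics/w14.png

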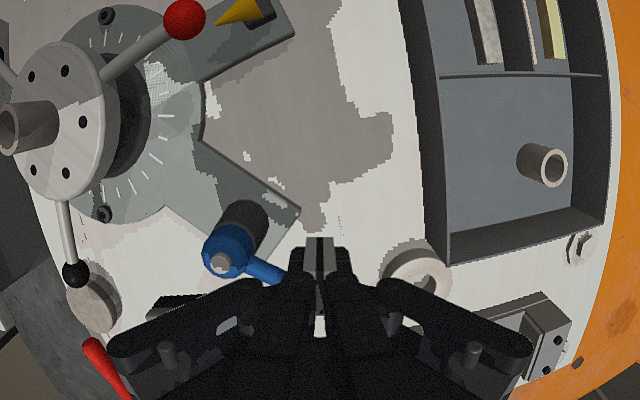

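Request:
{"fn": "move_arm", "kwargs": {"commands": [[-1,[-0.11,-0.34,0],0],[-1,[-0.13,-0.32,0],0],[-1,[-0.15,-0.31,0],0],[-1,[-0.1,-0.15,0],0],[-1,[0,0,0],0],[-1,[0,0,0],0]]}}

```text
t: 17.85
ee_pos: [0.6261, -0.0572, 0.0433]
tool_rot: [2.389, 2.04, -0.001]
force: [0.7, 0.4, -0.1]
width: -0.0003
```

Run:
```python
from h import *
s=r.state();print(s["ee_pos"],s["force"])
im,_=r.snapshot("side");im2,_=r.snapshot("top");m=r.camera_model("wrist");im3,_=r.snapshot("wrist")
cv2.imwrite("pics/m15.png",np.hstack([cv2.resize(im[150:230,260:360],(400,320)),cv2.resize(im2[150:230,290:390],(400,320))]));cv2.imwrite("pics/w15.png",im3)
```

```text
[ 0.62608437 -0.05719747  0.04328993] [ 0.71616044  0.4212092  -0.08631868]
```

View pics/m15.png

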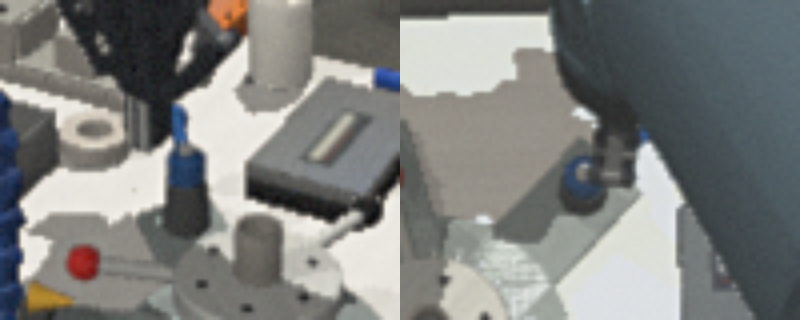

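View pics/w15.png

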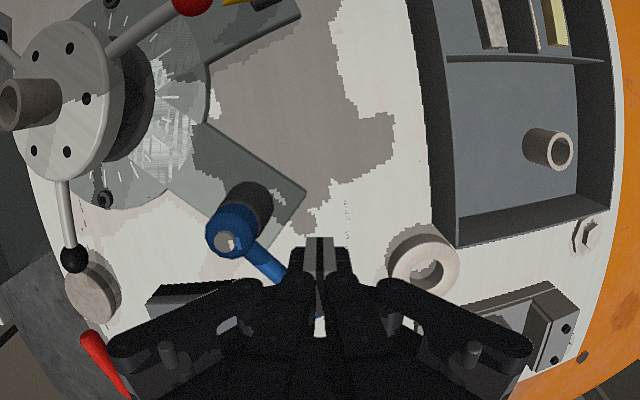

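Run:
```python
from h import *
P=np.array([.5873,-.0343])
q=w("side",(176.8,304.4),.054)[:2];print(q,np.hypot(*(q-P)),ang(q-P))
m=r.camera_model("wrist");a=wf(m,(262,262),.054);print(a,ang(a-P), wf(m,(240,226),.067))
```

```text
[ 0.62208149 -0.0888468 ] 0.06469238960341503 -57.48
[ 0.59944588 -0.05107285] -54.09 [ 0.58973765 -0.03203238]
```

Request:
{"fn": "move_arm", "kwargs": {"commands": [[-1,[-0.11,-0.17,0],0],[-1,[-0.12,-0.16,0],0],[-1,[-0.12,-0.16,0],0],[-1,[0,0,0],0]]}}

```text
t: 18.33
ee_pos: [0.6225, -0.0619, 0.0433]
tool_rot: [2.389, 2.04, -0.0]
force: [1.1, 1.9, -0.4]
width: 0.0
```

Request:
{"fn": "move_arm", "kwargs": {"commands": [[-1,[-0.09,-0.1,0],0],[-1,[0,0,0],0]]}}

```text
t: 18.5
ee_pos: [0.6218, -0.0627, 0.0433]
tool_rot: [2.389, 2.04, 0.0]
force: [1.4, 1.4, 0.5]
width: 0.0002
```

Request:
{"fn": "move_arm", "kwargs": {"commands": [[-1,[-0.09,-0.1,0],0],[-1,[0,0,0],0]]}}

```text
t: 18.67
ee_pos: [0.6214, -0.0629, 0.0435]
tool_rot: [2.388, 2.041, 0.003]
force: [3.4, 4.1, -1.3]
width: -0.0001
```

Request:
{"fn": "move_arm", "kwargs": {"commands": [[-1,[-0.09,-0.1,0],0],[-1,[0,0,0],0],[-1,[0,0,0],0]]}}

```text
t: 18.92
ee_pos: [0.6212, -0.0631, 0.0436]
tool_rot: [2.388, 2.041, 0.005]
force: [3.9, 4.8, -1.3]
width: -0.0001
```

Request:
{"fn": "move_arm", "kwargs": {"commands": [[-1,[-0.1,-0.08,0],0],[-1,[0,0,0],0],[-1,[0,0,0],0]]}}

```text
t: 19.17
ee_pos: [0.6211, -0.0631, 0.0438]
tool_rot: [2.387, 2.042, 0.008]
force: [6.8, 6.5, -3.3]
width: -0.0002
```

Run:
```python
from h import *
s=r.state();print(s["ee_pos"],s["force"])
im,_=r.snapshot("side");P=np.array([.5873,-.0343])
cv2.imwrite("pics/m16.png",cv2.resize(im[150:230,260:360],None,fx=7,fy=7,interpolation=cv2.INTER_CUBIC))
for t in(-64.2,-55): print(px("side",[P[0]+.055*np.cos(np.radians(t)),P[1]+.055*np.sin(np.radians(t)),.054]))
```

```text
[ 0.62105103 -0.06308062  0.04379873] [ 6.80656595  6.50116274 -3.26273246]
(np.float64(178.73341169403506), np.float64(307.27419837997735))
(np.float64(178.823126054592), np.float64(303.7356183369393))
```

View pics/m16.png

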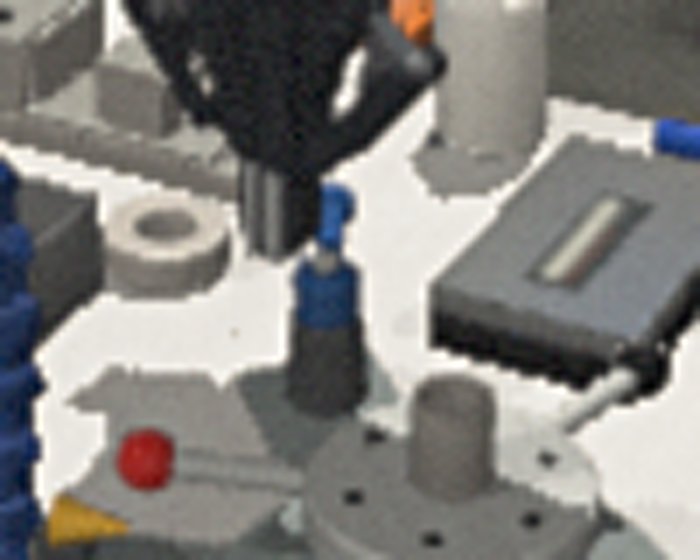

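Request:
{"fn": "move_arm", "kwargs": {"commands": [[-1,[0.3,0.25,0],0],[-1,[0.6,0.3,0],0],[-1,[0.6,0.3,0],0],[-1,[0,0,2],0],[-1,[0,0,3],0],[-1,[0,0,3.5],0],[-1,[0,0,3.5],0],[-1,[0,0,3],0],[-1,[-1.5,-3,1],0],[-1,[-1.5,-3.5,0],0],[-1,[-1.5,-3.5,0],0],[-1,[-1.5,-3.5,0],0],[-1,[0,-3,0],0],[-1,[0,0,0],0],[-1,[0,0,0],0]]}}

```text
t: 20.47
ee_pos: [0.573, -0.2251, 0.203]
tool_rot: [2.394, 2.034, -0.003]
force: [-0.0, 1.0, 0.3]
width: 0.0002
```

```bash
python3 look.py pics/m17.png
python3 - <<'E'
from h import *
im,_=r.snapshot("top");cv2.imwrite("pics/c17.png",cv2.resize(im[130:300,190:450],None,fx=3,fy=3,interpolation=cv2.INTER_CUBIC))
E
```

```text
20.4667 [ 0.57300621 -0.22508656  0.2029818 ] [-0.03741668  1.01573897  0.34407095]
top 40 [193.6 286.2] r 0.0953 ang 15.3
side 38 [215.  280.5] r 0.0965 ang 15.0
```

View pics/m17.png

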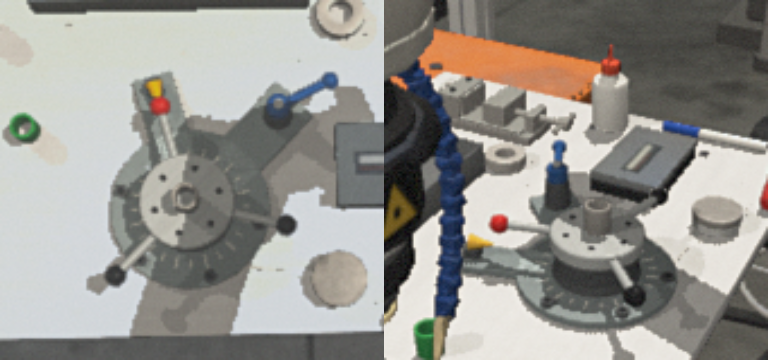

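View pics/c17.png

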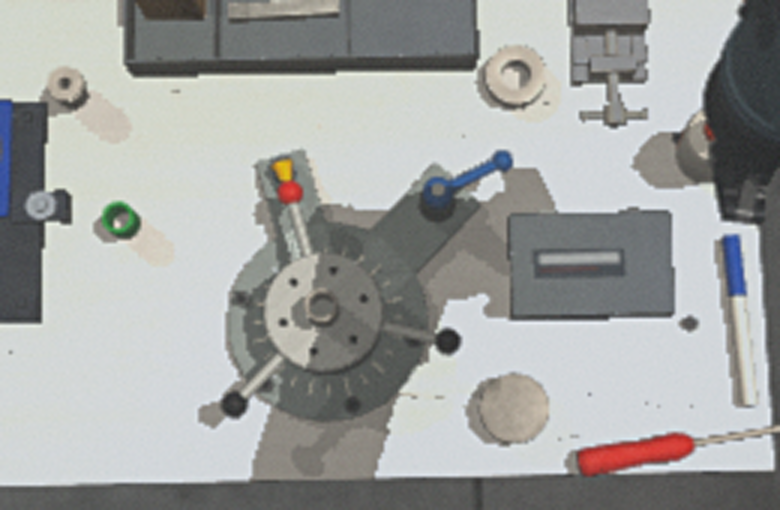

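Run:
```python
from h import *
P=np.array([.5873,-.0343]);a=w("top",(183,357.3),.054)[:2];print("lever",np.hypot(*(a-P)),ang(a-P),"top pivot",w("top",(192.6,335.4),.067))
im,_=r.snapshot("top");H,S,V=hsv(im);K=[]
for t0 in(15.3,135.3,-104.7):
    t=np.radians(t0);rc=px("top",[.4976+.095*np.cos(t),.0527+.095*np.sin(t),.054]);a,b=int(rc[0])-8,int(rc[1])-8
    m=(((H<8)|(H>172))&(S>150)&(V>80)) if t0==15.3 else (V<70)
    s=np.zeros(V.shape,bool);s[a:a+17,b:b+17]=m[a:a+17,b:b+17];K.append(w("top",cent(s)[0][1],.054)[:2])
A=np.mean(K,0);print(A,[(np.hypot(*(k-A)).round(4),ang(k-A)) for k in K])
print("arrow",[ang(w("top",c,.027)[:2]-A) for c in((187.1,284.3),(193.9,286.1))])
sl=r.cut_out("top","sleeve_1")[:3]
for o in sl: print(o["conf"],o["location"],w("top",o["location"],.08)[:2])
```

```text
lever 0.05579206646413594 -65.25 top pivot [ 0.58646901 -0.03415813  0.067     ]
[0.49781114 0.05287745] [(np.float64(0.0954), np.float64(15.08)), (np.float64(0.0953), np.float64(135.29)), (np.float64(0.095), np.float64(-104.84))]
arrow [np.float64(15.64), np.float64(15.89)]
```

Run:
```python
from cell import r
print(r.close_job(), r.state()["t"])
```

```text
the job is handed in; nothing more can be done
the job is handed in; nothing more can be done
```

The turntable's red arm is at the yellow arrow, and the blue lock lever is pushed clockwise to its stop. The job was handed in at about 20.6 s of the 54 s allowed.

I used the closed fingertips to push the turntable about 170° clockwise by its left black arm. One small trimming push followed, and then I pushed the lever over.

| Last check | Result |
|---|---|
| Red arm (mean of the three knobs, top camera) | 15.2° |
| Arrow | 15.4° to 15.9° depending on view, so the arm is about 0.2° to 0.7° past it; my measurements scatter by about 0.5° |
| Lock lever | −65°, where its stop should be at about −64° |
| Force at the lever's stop | finger stopped moving while the push rose to about 9 N |
| Sleeve | standing in the middle of the disc in the pictures; the network search for it in the last picture found nothing, so I judged this by eye |
| Loose things | looked undisturbed in the last pictures, though the arm partly hid the bottle |

The arm was left clear of everything. The network's point detections, such as the knob and the arrow, were off or ambiguous. I measured those points from colour and pixel positions in two views instead.

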